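Seat a pipetting mask on the locating pins of a well-plate nest

TASK

Pick up the loose flat mask plate by its bar handle and lay it gently, the right way round, on the three locating pins of the well-plate nest. Slide it along with light force until all three pins come up through its holes and it lies flush on the nest, then let go. Do not knock, drop or press it hard onto the nest, and leave the tube rack, the tape roll and the timer where they are.

Things in the scene. Friction and masses are not known exactly. Their poses are not given: they have to be found in the camera images.
- mask: loose flat aluminium mask plate, 160 (x) x 150 (y) x 6 (z) mm, about 0.3 kg, flat on the table at the start. Origin: centre of its underside; z up. Three round locating holes, 10 mm wide, go through it at x, y = (-52, +62), (-52, -62) and (+52, 0) mm: it fits only one way round. Four windows, 20 x 38 mm, centred at (+-22, +-34) mm; a bridge handle on top.
- handle (a point): middle of the mask's handle bar, 33 mm above the mask's underside; axes as the mask's. The bar is 14 mm (x) x 78 mm (y) x 14 mm (z), long along y, its underside 20 mm above the plate's top, on two 10 mm round posts at y = +-30 mm. Grip it across x, between the posts.
- nest: well-plate nest fixed to the table: dark steel base 180 (x) x 176 (y) x 12 mm with a low guide with screws along each y side (tops 26 mm up). Origin: in its underside, centred in y, 80 mm from its -x edge; z up. An aluminium carriage on it holds a white well plate between two bearing bars (16 x 150 mm, long along y, centre lines 104 mm apart); their flat tops, 50 mm above the table, are the mask's seat.
- seat (a point): point straight above the nest's origin at the seat's height (50 mm up), axes as the nest's; no point of the carriage. The carriage is clamped firmly, parallel to the nest and centred in y, but its middle is anywhere from 4 to 24 mm to +x of this point, and this is not reported. A mask laid 2 to 26 mm to +x of it rests on all three pins, clear of its windows.
- pins (a point): same place as the seat point, at the height of the pin tips (56 mm up). Three upright pins, 8 mm wide, stand 6 mm above the bars, tips chamfered 1.2 mm, at x, y = (-52, +62), (-52, -62), (+52, 0) mm from the CARRIAGE's middle: the mask's hole pattern, 1 mm play all round. Unseated the mask's underside rides at 56 mm, seated at 50 mm, its x axis pointing as the nest's.
- tube_rack: bystander: green microtube rack, 62 x 145 x 44 mm, standing behind the work; origin at the centre of its underside.
- tape_roll: bystander: roll of tape lying flat, 100 mm across, 25 mm high, behind the work; origin at the centre of its underside.
- timer: bystander: small white bench timer, 62 x 66 x 19 mm, at the right of the work; origin at the centre of its underside.

How it is judged:
By the outcome, as a careful person would: the job done as asked, in the order asked, and still so for the second after the job is handed in, with the robot touching nothing.
It also fails if it takes over 45 s, if anything falls off the work surface, if the arm or the gripper's body presses on something with over 40 N, if the wrist force passes 120 N, or if a joint passes its speed limit or range.

ROBOT

A 6-joint arm with a two-finger parallel gripper is mounted at the origin on a cart in front of the work surface, level with it; the furniture and walls round the work are solid. World frame = base frame: x ahead of the robot, y to its left, z up, the work surface at z = 0. Lengths are in m, angles in rad, forces in N, time in s.
With the tool pointing down it reaches from about 0.3 to 0.775 m from the base axis. Payload 14.6 kg.
Tool frame: the origin (TCP) lies at the very end of the fingers, on their centre line; the grasp point (between the pads) lies 19 mm behind it; z points along the fingers, y is the line along which they close (so a half turn about z gives the same grasp; the last joint's range is limited). The gripper opens to 94 mm and grips with 3 to 60 N. Pads are 16 mm wide; open, the fingers measure 119 mm over their backs; the gripper's body (75 mm by 177 mm) begins 78 mm behind the grasp point.
Start: joints at [-1.342, 0.3, 1.521, -0, 1.321, -0.067], TCP at [0.16, -0.526, 0.205] pointing down, gripper open.
Joint ranges: [-3.03, 3.03], [-0.79, 2.21], [0.23, 2.52], [-1.04, 4.18], [0, 3.07], [-2.55, 2.55]. Speed limits (rad/s): [2.22, 2.22, 2.57, 3.14, 3.14, 3.14].

INTERFACE

Orientations are given as [roll, pitch, yaw] about the fixed x, y, z axes, in that order (R = Rz(yaw) Ry(pitch) Rx(roll)).
In Python, from station import telemetry, cams, hand_in, nets gives the robot as it stands.
- The arm moves only by the tool move_arm, never from a script. Its argument "increments" is a list of rows, each a list of 4 numbers: the shift along the tool's x, y, z in m, then the turn about the tool's z in rad. In form: [[tx, ty, tz, roll], ...]. A call has 1 to 20 rows; each row shifts and turns the commanded pose from where the row before left it, along the tool's axes as they then stand; what a row does not reach is not made up. A row lasts 1/8 s, in which the tool goes at most 62.5 mm and 10.7 degrees, less where a joint would pass 70% of its speed; a pose out of reach is approached as far as the arm can. A call is refused whole if a number of a shift passes 0.0625 or a number of a turn 0.188, either way. A call with a gripper value outside its range is refused whole. "grip" is the opening, from 0 (shut) to 1 (fully open), set as the call begins (left out, the last holds). The fingers move at their own pace and stop on an object; "force" is the grip in N (left out, the last holds). Time passes only in rows, so rows that do not move let the fingers close. It gives the time, the measured TCP pose, the force, the opening and the grip force at its end, in the units of the state.
- telemetry.get_obs(): the state, without advancing time (a new reading comes with each control period).
- cams.camera(name): name is "scene" or "side" or "wrist"; returns the picture (384x512x3 uint8, blue, green, red); there is no depth.
- cams.camera_model(name): a dict with "intrinsics" (3x3 intrinsics, pixels), "xyz" and "attitude" of the camera in the world; the wrist camera has in their place "T_tool_cam" (4x4, takes a point from camera to tool coordinates, whose origin is the TCP and whose axes are the flange's). Camera axes: x right, y up, looking along -z (the intrinsics and any distortion apply to the point x, -y, -z); pixel columns grow to the right and rows downward; lengths in m; the calibration is good to about 2 mm. A picture is of the moment at which its call begins: read the wrist's pose just before it. camera_model takes no time and is no camera call.
- hand_in(): hands the job in; it is judged then, once.
Trained networks look in the newest picture that a camera, given by its name, has taken for a name from the list of things; names that differ only in an ending like _2 or _b are one class to them, and where a whole thing is asked for, a point or a joint stands for the part that bears it (a point fixed in the world has none). Each returns a list of dicts, best first, with "conf" (0 to 1); they miss things now and then, are a little off and sometimes report something else, mostly with a low value. They report only what shows in the picture. A call takes as long as a camera call.
- nets.search_frame(camera, query): "extent" ([left, top, right, bottom] in pixels, round what is visible of it).
- nets.mark_of(camera, query): "centre" ([column, row] in pixels: a listed point, or the origin of a listed thing).
The state is a dict: "time_s": time; "qpos": joint angles; "joint_vel": joint speeds; "tau": joint torques, N m; "ee_pos": TCP position; "eef_rot": TCP orientation; "force": force on the tool from outside, world axes, zero at the start; "moment": the same for the moment, N m; "grip_width": finger opening in m; "grip_force": force on a finger pad.
Only numpy, scipy, OpenCV 4.12 (cv2) and the standard library are available. Lean on these libraries where they do the work, as an engineer would, in place of code of your own. Each camera call takes 0.05 s, during which the arm holds its last target. There are 200 camera calls.

## Working session

There is one attempt and no reset: what is moved stays moved. The work goes in short steps, Python scripts to look and compute and a tool call to move; the robot and the scene stay as the last step left them, time stands still between calls to the robot, and variables do not carry over. Pictures are saved under pics/ and viewed, at most 10 in all, crops included, and the job is handed in when it is done.

Besides the shell and the picture viewer there is one more tool, called after "Call:" as name(argument=value, ...) on one line, values as JSON. move_arm: Moves the arm, as the interface text tells. Its arguments: {"type":"object","properties":{"increments":{"type":"array"},"grip":{"type":"number"},"force":{"type":"number"}},"required":["increments"]}

```bash
mkdir -p pics; ls
cat > h.py <<'E'
import numpy as np, cv2
from scipy.spatial.transform import Rotation as R
from station import telemetry, cams, hand_in, nets
def rot(a):
    a=np.array(a,float)
    return a if a.shape==(3,3) else (R.from_euler('xyz',a).as_matrix() if a.size==3 else R.from_quat(a).as_matrix())
def campose(n,obs=None):
    m=cams.camera_model(n); K=np.array(m['intrinsics'])
    if 'T_tool_cam' in m:
        o=obs or telemetry.get_obs(); T=np.eye(4);T[:3,:3]=rot(o['eef_rot']);T[:3,3]=o['ee_pos']
        T=T@np.array(m['T_tool_cam']); return K,T[:3,:3],T[:3,3],m
    return K,rot(m['attitude']),np.array(m['xyz']),m
def dist(m): 
    d=m.get('distortion'); return None if d is None else np.array(d,float)
def toplane(n,px,z,obs=None):
    K,Rm,t,m=campose(n,obs)
    p=cv2.undistortPoints(np.array(px,float).reshape(-1,1,2),K,dist(m)).reshape(-1,2)
    d=np.c_[p[:,0],-p[:,1],-np.ones(len(p))]@Rm.T
    return t+d*((z-t[2])/d[:,2])[:,None]
def proj(n,P,obs=None):
    K,Rm,t,m=campose(n,obs)
    c=(np.array(P,float).reshape(-1,3)-t)@Rm; c=c*[1,-1,-1]
    return cv2.projectPoints(c,np.zeros(3),np.zeros(3),K,dist(m))[0].reshape(-1,2)
E
python3 - <<'E'
from h import *
o=telemetry.get_obs();print(o)
for n in ['scene','side','wrist']:
    print(n,cams.camera_model(n)); im=cams.camera(n); cv2.imwrite(f'pics/{n}0.png',im)
    if n!='wrist':
        for q,z in [('mask',0),('handle',.033),('nest',0),('seat',.05),('tube_rack',0),('tape_roll',0),('timer',0)]:
            for r in nets.mark_of(n,q)[:2]: print(n,q,r,toplane(n,r['centre'],z).round(3))
a=[cv2.imread(f'pics/{n}0.png') for n in ['scene','side']]
cv2.imwrite('pics/both.png',np.vstack(a)[:, :] if 0 else cv2.resize(np.hstack(a),(800,300)))
E
```

```text
pics
{'time_s': 0.0, 'qpos': array([-1.34160094e+00,  3.00464641e-01,  1.52161323e+00,  2.21370093e-05,
        1.32068919e+00, -6.65925036e-02]), 'joint_vel': array([ 3.01041089e-04,  7.30728336e-04,  4.17242270e-05, -1.47703820e-04,
       -7.07556413e-05,  1.81750024e-03]), 'tau': array([ 8.44943643e-04, -5.31805515e+01, -3.52733016e+01,  7.08505232e-02,
        2.44133722e-02, -7.73636907e-05]), 'ee_pos': array([ 0.16026596, -0.52584625,  0.20487627]), 'eef_rot': array([-3.14042227e+00, -9.95435220e-05,  2.95782337e-01]), 'force': array([-0.99398753,  0.09810866, -0.64204459]), 'moment': array([-0.00894249, -0.03597968, -0.02203015]), 'grip_force': 0.0, 'grip_width': 0.0940331660584074}
scene {'intrinsics': array([[389.78963423,   0.        , 255.99837465],
       [  0.        , 389.78963423, 187.04762369],
       [  0.        ,   0.        ,   1.        ]]), 'xyz': array([0.01798853, 0.71111477, 0.61143068]), 'attitude': array([ 1.06833515, -0.01373616, -2.5774676 ])}
scene mask {'centre': [272.1, 214.6], 'conf': 0.63} [[ 0.479 -0.12   0.   ]]
scene nest {'centre': [206.7, 273.1
[... 1003 characters left out ...]
0.169 0.05 ]]
side tape_roll {'centre': [163.8, 239.5], 'conf': 0.81} [[0.735 0.076 0.   ]]
side timer {'centre': [321.6, 179.2], 'conf': 0.78} [[ 0.352 -0.386  0.   ]]
wrist {'intrinsics': array([[284.95938286,   0.        , 258.09818828],
       [  0.        , 284.95938286, 193.81827394],
       [  0.        ,   0.        ,   1.        ]]), 'T_tool_cam': array([[ 1.61405918e-03,  9.62022115e-01,  2.72966746e-01,
         7.90388278e-02],
       [ 9.99998691e-01, -1.52172763e-03, -5.49962337e-04,
         4.89285727e-04],
       [-1.13694890e-04,  2.72967277e-01, -9.62023312e-01,
        -1.79319559e-01],
       [ 0.00000000e+00,  0.00000000e+00,  0.00000000e+00,
         1.00000000e+00]])}
```

View pics/both.png

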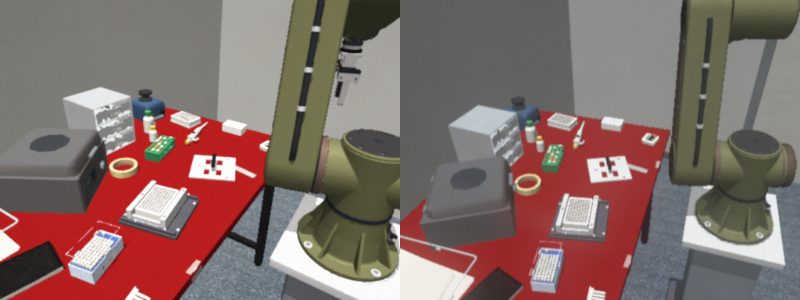

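Call:
move_arm(increments=[[0.042,-0.029,0,0],[0.042,-0.029,0,0],[0.042,-0.029,0,0],[0.042,-0.029,0,0],[0.042,-0.029,0,0],[0.042,-0.029,0,0],[0.042,-0.029,0,0],[0.042,-0.029,0,0],[0.042,-0.029,0,0],[0.042,-0.029,0,0],[0,0,0,0],[0,0,0,0]])

```text
time_s: 2.35
ee_pos: [0.4773, -0.1266, 0.2054]
eef_rot: [3.142, 0.0, 0.296]
force: [0.1, -1.0, -0.2]
grip_width: 0.0939
grip_force: 0.0
```

Run:
```python
from h import *
o=telemetry.get_obs();print(o['time_s'],o['ee_pos'],o['eef_rot'],o['qpos'])
im=cams.camera('wrist'); cv2.imwrite('pics/w1.png',im)
for q,z in [('mask',0),('handle',.033),('nest',0),('seat',.05),('pins',.056)]:
    for r in nets.mark_of('wrist',q)[:2]: print(q,r,toplane('wrist',r['centre'],z,o).round(4))
```

```text
2.35 [ 0.47725586 -0.12655533  0.20536753] [3.14155339e+00 3.23876630e-04 2.96093563e-01] [-3.33279661e-01  1.74579996e-01  1.67615220e+00 -2.31378752e-04
  1.29109917e+00  9.41486998e-01]
mask {'centre': [255.0, 171.3], 'conf': 0.98} [[ 0.4781 -0.1226  0.    ]]
mask {'centre': [3.3, 111.3], 'conf': 0.46} [[0.458  0.2124 0.    ]]
handle {'centre': [249.5, 173.9], 'conf': 0.78} [[ 0.4793 -0.1153  0.033 ]]
nest {'centre': [36.4, 108.4], 'conf': 0.67} [[0.4743 0.1717 0.    ]]
seat {'centre': [2.3, 109.1], 'conf': 0.7} [[0.4725 0.1725 0.05  ]]
```

View pics/w1.png

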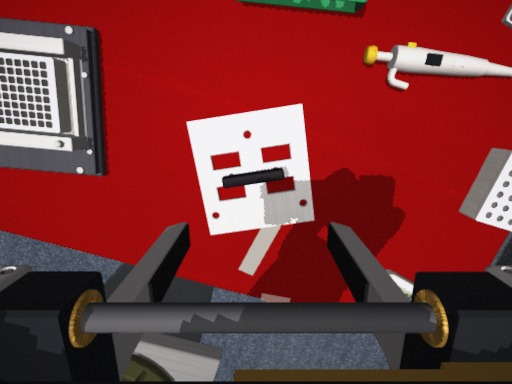

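```bash
cat > mask.py <<'E'
from h import *
HO=np.array([[52,0],[-52,62],[-52,-62]])/1000.
def redc(im,p,r=7):
    u,v=map(int,p); w=im[v-r:v+r+1,u-r:u+r+1].astype(float)
    s=w[...,2]-w[...,1]; s=np.clip(s-0.35*s.max(),0,None)
    yy,xx=np.mgrid[v-r:v+r+1,u-r:u+r+1]; return [(s*xx).sum()/s.sum(),(s*yy).sum()/s.sum()]
def fit(W,M=HO):
    a=M-M.mean(0);b=W-W.mean(0)
    th=np.arctan2((a[:,0]*b[:,1]-a[:,1]*b[:,0]).sum(),(a*b).sum())
    c,s=np.cos(th),np.sin(th);Rm=np.array([[c,-s],[s,c]])
    t=W.mean(0)-Rm@M.mean(0); return t,th,(M@Rm.T+t-W)
E
python3 - <<'E'
from mask import *
im=cv2.imread('pics/w1.png'); o=telemetry.get_obs()
px=[redc(im,p) for p in [(247,134),(216,215),(304,203)]]; print(px)
print(fit(toplane('wrist',px,.003,o)[:,:2]))
C=np.array([[80,75],[80,-75],[-80,-75],[-80,75]])/1000.
print(fit(toplane('wrist',[(187,122),(302,104),(314.5,219.5),(211,235.5)],.006,o)[:,:2],C))
E
```

```text
[[np.float64(246.94321223709372), np.float64(134.23803377947738)], [np.float64(215.8208152049462), np.float64(214.5298259674834)], [np.float64(302.4505772005772), np.float64(202.07142857142858)]]
(array([ 0.47624473, -0.12086951]), np.float64(0.44748123952784646), array([[ 3.58313670e-05, -4.83712515e-05],
       [-9.80102775e-05,  7.64857658e-05],
       [ 6.21789105e-05, -2.81145143e-05]]))
(array([ 0.4758986 , -0.12181199]), np.float64(0.45029540741740376), array([[-3.35716160e-04,  5.81735440e-04],
       [ 7.24977503e-04,  6.16347324e-05],
       [-9.03197845e-04, -6.97355046e-04],
       [ 5.13936502e-04,  5.39848730e-05]]))
```

Call:
move_arm(increments=[[0.0005,-0.0057,0,0],[0,0,0.01,-0.1723],[0,0,0.01,-0.1723],[0,0,0.01,-0.1723],[0,0,0.01,-0.1723],[0,0,0.01,-0.1723],[0,0,0.01,-0.1723],[0,0,0.01,-0.1723],[0,0,0.01,-0.1723],[0,0,0.01,-0.1723],[0,0,0.01,-0.1723],[0,0,0,0],[0,0,0,0]])

```text
time_s: 4.28
ee_pos: [0.4765, -0.1206, 0.1059]
eef_rot: [3.141, 0.0, 2.015]
force: [0.4, -0.4, 0.7]
grip_width: 0.0939
grip_force: 0.0
```

Run:
```python
from mask import *
o=telemetry.get_obs();print(o['time_s'],o['ee_pos'],o['eef_rot'])
im=cams.camera('wrist'); 
for q,z in [('mask',0),('handle',.033)]:
    for r in nets.mark_of('wrist',q)[:2]: print(q,r,toplane('wrist',r['centre'],z,o).round(4))
c,s=np.cos(.448),np.sin(.448);Rm=np.array([[c,-s],[s,c]])
for P in [np.c_[(HO@Rm.T+[.4761,-.1211]),[.006]*3], np.c_[np.array([[7,39],[7,-39],[-7,-39],[-7,39]])/1000@Rm.T+[.4761,-.1211],[.04]*4]]:
    for u,v in proj('wrist',P,o): cv2.circle(im,(int(u),int(v)),4,(0,255,0),1); print(u,v)
cv2.imwrite('pics/w2.png',im)
```

```text
4.275 [ 0.47650096 -0.12061632  0.10588539] [3.14121110e+00 3.09305294e-04 2.01491283e+00]
mask {'centre': [258.8, 191.0], 'conf': 0.85} [[ 0.4762 -0.1194  0.    ]]
handle {'centre': [256.4, 195.5], 'conf': 0.56} [[ 0.4721 -0.1161  0.033 ]]
309.0171109365699 193.83131015938406
203.61548218826874 131.932846558254
209.900682355203 249.35667512759028
265.9744547042796 161.43128856101632
265.5350125574027 243.67627733022263
250.66691591278143 243.71335836442472
249.81945671166463 161.4702160168751
```

View pics/w2.png

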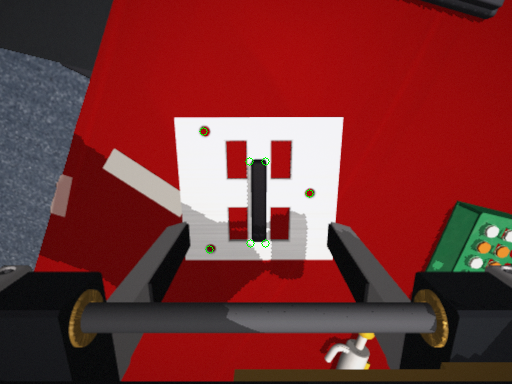

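Call:
move_arm(increments=[[0,0,0.025,0],[0,0,0.025,0],[0,0,0.025,0],[0,0,0.013,0],[0,0,0.004,0],[0,0,0,0],[0,0,0,0]])

```text
time_s: 5.3
ee_pos: [0.4768, -0.1208, 0.0142]
eef_rot: [3.141, 0.001, 2.019]
force: [-0.1, 0.9, 0.4]
grip_width: 0.094
grip_force: 0.0
```

Call:
move_arm(increments=[[0,0,0,0],[0,0,0,0],[0,0,0,0],[0,0,0,0],[0,0,0,0],[0,0,0,0],[0,0,0,0],[0,0,0,0]], grip=0, force=25)

```text
time_s: 6.3
ee_pos: [0.4763, -0.1207, 0.0134]
eef_rot: [-3.142, -0.0, 2.019]
force: [0.2, -0.8, -0.1]
grip_width: 0.0173
grip_force: 0.0
```

Call:
move_arm(increments=[[0,0,0,0],[0,0,0,0],[0,0,0,0],[0,0,-0.01,0],[0,0,-0.025,0],[0,0,-0.03,0],[0,0,-0.03,0],[0,0,-0.03,0],[0,0,-0.025,0],[0,0,0,0],[0,0,0,0]])

```text
time_s: 7.68
ee_pos: [0.4758, -0.1205, 0.1625]
eef_rot: [-3.141, -0.001, 2.019]
force: [-0.1, -0.4, -3.0]
grip_width: 0.0138
grip_force: 25.0
```

Run:
```python
from h import *
o=dict(ee_pos=[0.47725586,-0.12655533,0.20536753],eef_rot=[3.14155339e+00,3.23876630e-04,2.96093563e-01])
P=toplane('wrist',[(98,27),(104,175)],.012,o); d=P[0]-P[1]; print(P,np.arctan2(d[1],d[0]),np.linalg.norm(d))
print(nets.search_frame('scene','nest')[:2],nets.search_frame('side','nest')[:2])
im=cv2.imread('pics/scene0.png')[220:320,140:270]; a=cv2.resize(im,None,fx=4.6,fy=4.6,interpolation=cv2.INTER_CUBIC)
cv2.imwrite('pics/sc.png',a)
```

```text
[[0.59006832 0.10361706 0.012     ]
 [0.41623241 0.07024061 0.012     ]] 0.18969133213708236 0.1770110484269004
[{'extent': [149.6, 232.3, 257.4, 306.9], 'conf': 0.69}] [{'extent': [192.6, 250.5, 266.9, 313.0], 'conf': 0.79}]
```

View pics/sc.png

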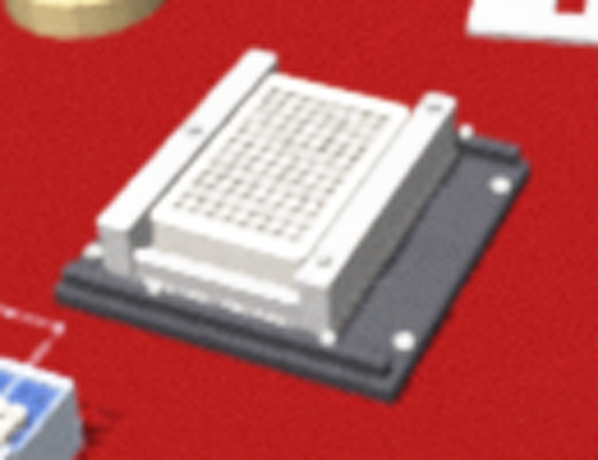

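Call:
move_arm(increments=[[0.0135,0.0141,-0.0254,0],[0.0135,0.0141,-0.0254,0],[0.0135,0.0141,-0.0254,0],[0.0135,0.0141,-0.0254,0],[0.0135,0.0141,-0.0254,0],[0.0135,0.0141,-0.0254,0],[0.0135,0.0141,-0.0254,0],[0,0,0,0.129],[0,0,0,0.129],[0,0,0,0],[0,0,0,0],[0,0,0,0]])

```text
time_s: 9.28
ee_pos: [0.5244, 0.0072, 0.341]
eef_rot: [-3.141, -0.0, 1.762]
force: [0.3, -0.6, -2.5]
grip_width: 0.0139
grip_force: 25.0
```

Run:
```python
from h import *
o=telemetry.get_obs();print(o['time_s'],o['ee_pos'],o['eef_rot'],o['joint_vel'].round(3))
im=cams.camera('wrist'); cv2.imwrite('pics/w3.png',im)
np.savez('w3',ee_pos=o['ee_pos'],eef_rot=o['eef_rot'])
for q,z in [('nest',0),('seat',.05),('pins',.056)]:
    for r in nets.mark_of('wrist',q)[:2]: print(q,r,toplane('wrist',r['centre'],z,o).round(4))
cv2.imwrite('pics/w3c.png',cv2.resize(im[0:220,100:420],None,fx=2.5,fy=2.5,interpolation=cv2.INTER_CUBIC))
```

```text
9.275 [0.52438658 0.00721272 0.34099751] [-3.14120315e+00 -8.80243090e-05  1.76235756e+00] [-0.001 -0.002 -0.003 -0.001 -0.     0.009]
nest {'centre': [247.8, 55.9], 'conf': 0.9} [[0.4744 0.1712 0.    ]]
pins {'centre': [248.8, 43.6], 'conf': 0.87} [[0.4766 0.1784 0.056 ]]
```

View pics/w3c.png

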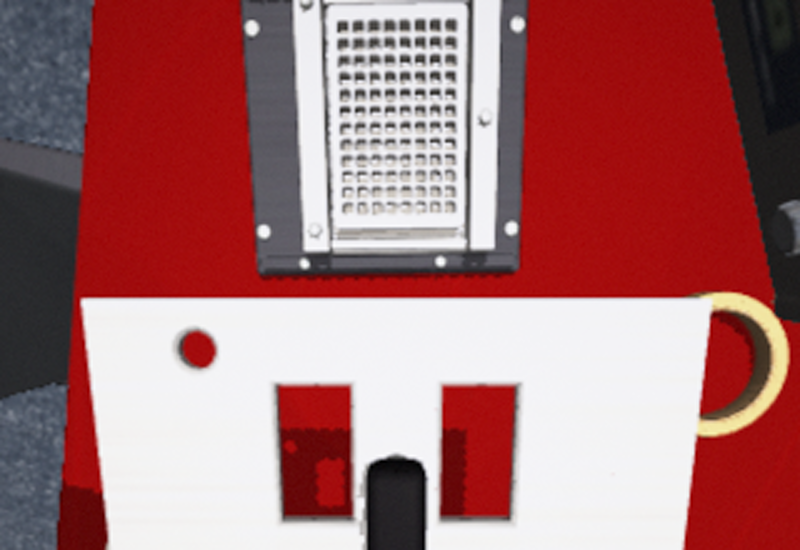

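Run:
```python
from h import *
im=cv2.imread('pics/w3.png')
im=cv2.copyMakeBorder(im,10,0,0,0,cv2.BORDER_CONSTANT)
cs=[im[max(0,v+10-10):v+10+11,u-10:u+11] for u,v in [(222,2),(226,92),(294,47)]]
cv2.imwrite('pics/pins.png',np.hstack([cv2.resize(c,(252,252),interpolation=cv2.INTER_NEAREST) for c in cs]))
```

```text
(no output)
```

View pics/pins.png

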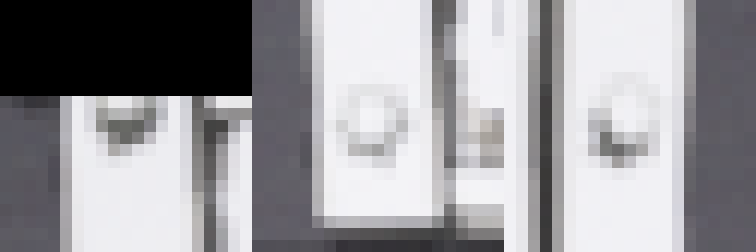

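Run:
```python
from mask import *
z=np.load('w3.npz'); o={k:z[k] for k in z}
W=toplane('wrist',[(294.2,44.8),(222.1,-0.7),(225.4,91.1)],.056,o)
t,th,r=fit(W[:,:2]); print('carriage',t,th,r*1000)
d=W[1]-W[2]; print('pin pair',np.linalg.norm(d))
# mask in hand
tz=o['ee_pos'][2]
im=cv2.imread('pics/w3.png'); h=redc(im,(179,139),10); print(h, toplane('wrist',[h],tz-.0135+.0045,o))
C=toplane('wrist',[(132.6,119.2),(384.6,119.2)],tz-.0135+.006,o)
x=C[1]-C[0]; print('edge len',np.linalg.norm(x),'mask yaw',np.arctan2(x[1],x[0]),'tool yaw-90',o['eef_rot'][2]-np.pi/2)
n=x/np.linalg.norm(x); mid=(C[0]+C[1])/2; y=np.array([-n[1],n[0],0]); print('centre from edge',mid-.075*y, 'tcp',o['ee_pos'])
# hole pred using tcp as centre
a=o['eef_rot'][2]-np.pi/2; c,s=np.cos(a),np.sin(a)
print('hole pred',o['ee_pos'][:2]+np.array([[c,-s],[s,c]])@HO[1])
print('nest base corner', toplane('wrist',[(100+258/2.5,272/2.5),(100+520/2.5,272/2.5)],.006,o))
```

```text
carriage [0.49192499 0.17809474] 0.21061582723177305 [[ 0.20738429 -0.75695509]
 [-0.87161002  0.82690354]
 [ 0.66422573 -0.06994846]]
pin pair 0.12280891526176128
[np.float64(179.15693921995646), np.float64(139.27396555137597)] [[0.46148159 0.05867109 0.33199751]]
edge len 0.15986409808573812 mask yaw 0.19317089808910437 tool yaw-90 0.19156123279800674
centre from edge [0.52424318 0.00745437 0.33349751] tcp [0.52438658 0.00721272 0.34099751]
hole pred [0.46153347 0.05817826]
nest base corner [[0.41438002 0.07313687 0.006     ]
 [0.59228125 0.10793746 0.006     ]]
```

Run:
```python
from mask import *
z=np.load('w3.npz'); o={k:z[k] for k in z}
g=cv2.cvtColor(cv2.imread('pics/w3.png'),6).astype(float)
# subpixel vertical edges of outer bar sides
for u0,u1,sg in [(217,221,1),(298.5,298.5,-1)]:
    L=[]
    for v in range(12,86):
        uc=int(round(u0+(u1-u0)*(v-4)/88)); d=sg*np.diff(g[v,uc-5:uc+6]); d=np.clip(d,0,None); d[d<.2*d.max()]=0
        L.append(((d*(np.arange(10)+uc-4.5)).sum()/d.sum(),v))
    L=np.array(L); P=toplane('wrist',L,.05,o)
    p=np.polyfit(P[:,1],P[:,0],1); e=P[:,0]-np.polyval(p,P[:,1]); print('yaw',-np.arctan(p[0]),'rms',e.std()*1e3, L[[0,-1]])
    a=.193; print('nest-x of edge', (P[:,:2]@[np.cos(a),np.sin(a)]).mean())
W=toplane('wrist',[(294.2,44.8),(222.1,-0.7),(225.4,91.1)],.056,o)[:,:2]
a=.193;Rm=np.array([[np.cos(a),-np.sin(a)],[np.sin(a),np.cos(a)]])
t=(W-HO@Rm.T); print(t,t.mean(0), t@Rm)
```

```text
yaw 0.20438897643912735 rms 0.20109072964266375 [[216.98905109  12.        ]
 [220.6048951   85.        ]]
nest-x of edge 0.45682718428358576
yaw 0.20745010382438736 rms 0.20342550436506748 [[299.29310345  12.        ]
 [297.88345865  85.        ]]
nest-x of edge 0.5764420063696273
[[0.491534   0.17974912]
 [0.4919102  0.1761515 ]
 [0.49251437 0.17748618]] [0.49198619 0.1777956 ] [[0.51688442 0.08213355]
 [0.5165636  0.07853057]
 [0.51741255 0.07972459]]
```

Call:
move_arm(increments=[[0.029,-0.0011,0.02,0],[0.029,-0.0011,0.02,-0.005],[0.029,-0.0011,0.02,-0.006],[0.029,-0.0011,0.02,0],[0.029,-0.0011,0.02,0],[0.0286,-0.0011,0,0],[0,0,0.03,0],[0,0,0.035,0],[0,0,0.035,0],[0,0,0.03,0],[0,0,0.02,0],[0,0,0.011,0],[0,0,0,0],[0,0,0,0],[0,0,0,0]])

```text
time_s: 11.35
ee_pos: [0.4844, 0.1764, 0.081]
eef_rot: [3.14, -0.0, 1.772]
force: [0.0, -0.3, -3.3]
grip_width: 0.0134
grip_force: 25.0
```

Run:
```python
from h import *
o=telemetry.get_obs();print(o['time_s'],o['ee_pos'],o['eef_rot'],o['force'],o['moment'])
a=[]
for n in ['scene','side']:
    im=cams.camera(n)
    for r in nets.mark_of(n,'handle')[:1]: print(r,toplane(n,r['centre'],.0195+o['ee_pos'][2],o))
    c=proj(n,[[.49,.177,.06]])[0].astype(int); w=im[max(0,c[1]-55):c[1]+55,c[0]-70:c[0]+70]; a.append(cv2.resize(w,(400,315),interpolation=cv2.INTER_CUBIC))
cv2.imwrite('pics/n1.png',np.hstack(a))
```

```text
11.35 [0.48443281 0.17635114 0.08100657] [ 3.14027453e+00 -8.50093738e-05  1.77188123e+00] [ 0.02789491 -0.34048983 -3.25896071] [-0.00138891 -0.10252816 -0.00813043]
{'centre': [204.5, 233.2], 'conf': 0.92} [[0.49047718 0.16627383 0.10050657]]
{'centre': [235.1, 254.4], 'conf': 0.75} [[0.47028321 0.174282   0.10050657]]
```

View pics/n1.png

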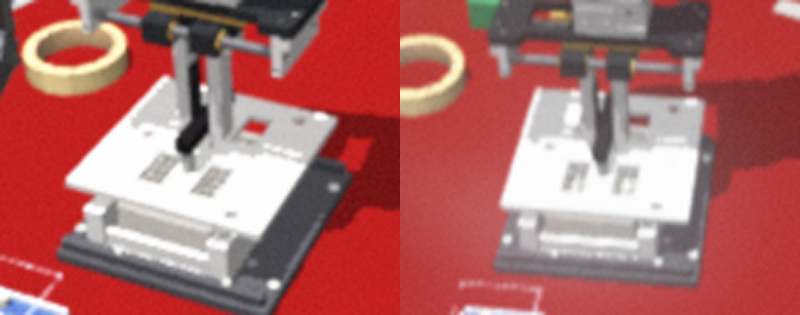

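Call:
move_arm(increments=[[0,0,0.003,0],[0,0,0.003,0],[0,0,0.002,0],[0,0,0.001,0],[0,0,0.0005,0],[0,0,0,0],[0,0,0,0]])

```text
time_s: 12.42
ee_pos: [0.4841, 0.1762, 0.0708]
eef_rot: [3.141, -0.0, 1.772]
force: [1.0, 0.1, -3.1]
grip_width: 0.0136
grip_force: 25.0
```

Call:
move_arm(increments=[[0,0,0.0007,0],[0,0,0.0007,0],[0,0,0,0],[0,0,0,0]])

```text
time_s: 12.92
ee_pos: [0.4841, 0.1762, 0.0694]
eef_rot: [3.141, 0.0, 1.772]
force: [-0.8, -0.7, -0.7]
grip_width: 0.0138
grip_force: 25.0
```

Call:
move_arm(increments=[[0,0,0.0005,0],[0,0.001,0,0],[0,0.001,0,0],[0,0.001,0,0],[0,0.001,0,0],[0,0.001,0,0],[0,0,0,0]])

```text
time_s: 13.8
ee_pos: [0.489, 0.1773, 0.0691]
eef_rot: [3.141, -0.0, 1.772]
force: [-3.7, -0.6, 5.0]
grip_width: 0.0136
grip_force: 25.0
```

Call:
move_arm(increments=[[0,0.0006,0,0],[0,0.0006,0,0],[0,0.0006,0,0],[0,0.0006,0,0],[0,0,0.0003,0]])

```text
time_s: 14.42
ee_pos: [0.4913, 0.1777, 0.0684]
eef_rot: [-3.141, 0.0, 1.772]
force: [0.2, -0.1, -3.4]
grip_width: 0.0137
grip_force: 25.0
```

Run:
```python
from h import *
o=telemetry.get_obs();print(o['time_s'],o['ee_pos'],o['eef_rot'],o['force'],o['moment'])
```

```text
14.425 [0.49131393 0.17768446 0.06836668] [-3.14144754e+00  2.36550119e-05  1.77178520e+00] [ 0.16545065 -0.09099887 -3.42304896] [-0.03806807 -0.1177775  -0.00165437]
```

Call:
move_arm(increments=[[0,0,0.0006,0],[0,0,0.0006,0],[0,0,0.0006,0],[0,0,0,0]])

```text
time_s: 14.92
ee_pos: [0.4913, 0.1777, 0.0667]
eef_rot: [3.142, 0.0, 1.772]
force: [-0.2, 0.4, -4.2]
grip_width: 0.0141
grip_force: 25.0
```

Free of load 3 mm below riding height: the pins are in. Lowering on.

Call:
move_arm(increments=[[0,0,0.0007,0],[0,0,0.0007,0],[0,0,0.0005,0],[0,0,0.0004,0],[0,0,0,0],[0,0,0,0]])

```text
time_s: 15.68
ee_pos: [0.4913, 0.1777, 0.0644]
eef_rot: [-3.142, -0.0, 1.772]
force: [1.0, 0.9, -3.0]
grip_width: 0.0139
grip_force: 25.0
```

Call:
move_arm(increments=[[0,0,0.0005,0],[0,0,0.0004,0],[0,0,0,0],[0,0,0,0]])

```text
time_s: 16.18
ee_pos: [0.4913, 0.1777, 0.0635]
eef_rot: [-3.142, -0.0, 1.772]
force: [0.0, -0.1, -3.7]
grip_width: 0.0136
grip_force: 25.0
```

Call:
move_arm(increments=[[0,0,0.0003,0],[0,0,0.0003,0],[0,0,0,0],[0,0,0,0]])

```text
time_s: 16.68
ee_pos: [0.4913, 0.1777, 0.0634]
eef_rot: [3.141, 0.0, 1.772]
force: [-2.8, -1.5, 5.6]
grip_width: 0.0142
grip_force: 25.0
```

Call:
move_arm(increments=[[0,0,-0.0004,0],[0,0,0,0]])

```text
time_s: 16.92
ee_pos: [0.4913, 0.1777, 0.0634]
eef_rot: [3.142, -0.0, 1.772]
force: [-1.1, -0.3, 2.6]
grip_width: 0.0139
grip_force: 25.0
```

Call:
move_arm(increments=[[0,0,0,0],[0,0,0,0],[0,0,0,0],[0,0,0,0],[0,0,0,0],[0,0,0,0]], grip=0.6)

```text
time_s: 17.68
ee_pos: [0.4913, 0.1777, 0.0634]
eef_rot: [3.142, -0.0, 1.772]
force: [0.9, 0.2, 0.0]
grip_width: 0.056
grip_force: 0.0
```

Call:
move_arm(increments=[[0,0,-0.01,0],[0,0,-0.02,0],[0,0,-0.03,0],[0,0,-0.03,0],[0,0,-0.03,0],[0,0,-0.03,0],[0,0,0,0],[0,0,0,0]])

```text
time_s: 18.68
ee_pos: [0.491, 0.1776, 0.2128]
eef_rot: [-3.141, 0.0, 1.772]
force: [0.1, -0.2, -1.5]
grip_width: 0.0566
grip_force: 0.0
```

Run:
```python
from h import *
o=telemetry.get_obs();print(o['time_s'],o['ee_pos'],o['force'],o['grip_width'])
im=cams.camera('wrist'); cv2.imwrite('pics/w4.png',im)
w=cv2.resize(im[60:300,130:390],(433,400),interpolation=cv2.INTER_CUBIC)
s=cams.camera('side');c=proj('side',[[.49,.177,.06]])[0].astype(int)
s=cv2.resize(s[c[1]-55:c[1]+55,c[0]-50:c[0]+50],(364,400),interpolation=cv2.INTER_CUBIC)
cv2.imwrite('pics/end.png',np.hstack([w,s]))
```

```text
18.675 [0.49098751 0.17762231 0.21283766] [ 0.08965893 -0.24387391 -1.53510318] 0.056620215391175066
```

View pics/end.png

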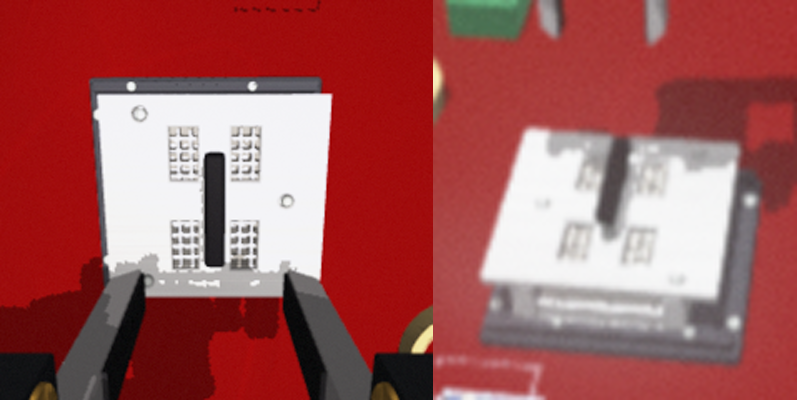

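The end picture shows a pin filling each of the three holes, at about (139,113), (287,200) and (149,281). The mask lies flush and the gripper is clear of it.

```bash
python3 -c "
from station import hand_in
print(hand_in())"
```

```text
the job is handed in; nothing more can be done
None
```

The mask lies flush on the nest with all three pins up through its holes, released gently, and the job was handed in at about 19 s; the tube rack, tape roll and timer were not touched.

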